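# Weight a glued heat spreader and set its vacuum

### The job

Put the glued heat spreader to cure: lay every loose steel ballast plate squarely on the pile on the vacuum base, one on another with their notches in line, letting each go only once you feel it rest on the pile, never dropping or ramming it. Slide back the regulator's lock cover, turn the knob until its pointer stands at the mark, then slide the lock fully home over the knob; leave everything else on the bench where it is.

Things in the scene. Friction and masses are not known exactly. Their poses are not given: they have to be found in the camera images.
- plate1_c (a point): loose steel ballast plate (absent in some runs), flat: 100 mm long (x), 96 mm wide (y), 12 mm thick with its thin rubber sole, about 0.65 kg, with a 48 mm long, 21 mm deep finger notch in the middle of each long side: 54 mm across at this waist, where it is gripped from above, closing along its y. The point is the plate's middle, 6 mm above its underside; z up. Half a turn changes nothing
- plate2_c (a point): loose steel ballast plate (absent in some runs), flat: 100 mm long (x), 96 mm wide (y), 12 mm thick with its thin rubber sole, about 0.65 kg, with a 48 mm long, 21 mm deep finger notch in the middle of each long side: 54 mm across at this waist, where it is gripped from above, closing along its y. The point is the plate's middle, 6 mm above its underside; z up. Half a turn changes nothing
- plate3_c (a point): loose steel ballast plate (absent in some runs), flat: 100 mm long (x), 96 mm wide (y), 12 mm thick with its thin rubber sole, about 0.65 kg, with a 48 mm long, 21 mm deep finger notch in the middle of each long side: 54 mm across at this waist, where it is gripped from above, closing along its y. The point is the plate's middle, 6 mm above its underside; z up. Half a turn changes nothing
- plate4_c (a point): loose steel ballast plate (absent in some runs), flat: 100 mm long (x), 96 mm wide (y), 12 mm thick with its thin rubber sole, about 0.65 kg, with a 48 mm long, 21 mm deep finger notch in the middle of each long side: 54 mm across at this waist, where it is gripped from above, closing along its y. The point is the plate's middle, 6 mm above its underside; z up. Half a turn changes nothing
- plate5_c (a point): loose steel ballast plate (absent in some runs), flat: 100 mm long (x), 96 mm wide (y), 12 mm thick with its thin rubber sole, about 0.65 kg, with a 48 mm long, 21 mm deep finger notch in the middle of each long side: 54 mm across at this waist, where it is gripped from above, closing along its y. The point is the plate's middle, 6 mm above its underside; z up. Half a turn changes nothing
- bed_centre (a point): vacuum base: aluminium slab 200 x 160 x 25 mm, fixed (x: its long side). On it: a circuit board and a heat spreader 100 x 96 mm, then a fixed pile of plates already laid, square to the base, with the outline and notches of the loose ones. The point is 37 mm above the bench, on the spreader's top, below the pile's middle. The pile's height is not given: its top is 12 to 48 mm above this point
- knob_grip (a point): vacuum regulator, a grey box 230 x 124 x 45 mm, fixed: its upright round black ribbed knob, grip 40 mm in diameter and 27 mm high above a skirt 56 mm in diameter, 8 mm high. The point is on the knob's axis at mid height of the grip, 22 mm above the box's top. Turned by gripping it from above (about 0.06 N m); stays where it is left
- pointer (a point): the tip of the white pointer line on the knob's skirt, 27 mm from the knob's axis, turns with the knob
- mark (a point): where the pointer's tip stands when the knob is set to the mark: 27 mm from the knob's axis, in line with the raised black index tab on the scale plate under the knob (the tab is just outside the skirt). The mark differs from start to start and does not move
- knob (a joint): knob angle in rad, growing clockwise seen from above, 0 to 4.2 between its stops; the mark is always clockwise of where the knob starts, 0.9 to 3.3 rad on, within the stops
- lock_grip (a point): fin on the sliding lock, a clear cover 68 mm long (along its slide), 106 mm wide, on rails on the box, that slides over the knob. The fin is 12 mm thick along the slide, 50 mm across it, 25 mm high, free all round from above; the point is its middle, 64 mm above the box's top; its x axis is the way in which joint lock grows. Slides with about 2 N, stays where it is left
- lock (a joint): position of the lock cover in m: 0 = fully home over the knob (against its stop), 0.11 = fully back, clear of the knob (stop)
- spool: bystander, to be left where it is (origin under its middle): a reel, 54 mm in diameter, 45 mm high
- meter: bystander, to be left where it is (origin under its middle): a hand multimeter lying flat, 165 x 80 x 45 mm
- driver: bystander, to be left where it is (origin under its middle): a screwdriver 180 mm long, lying
- capacitor: bystander, to be left where it is (origin under its middle): a large upright capacitor, 65 mm in diameter, 112 mm high
- fan: bystander, to be left where it is (origin under its middle): a chassis fan 80 x 80 x 27 mm lying flat
- bottle: bystander, to be left where it is (origin under its middle): a small bottle, 48 mm in diameter, 100 mm high
Things that resemble listed ones, but are neither listed nor needed, are in the scene too. What is shaped like the part that bears plate4_c but green is not meant.

How it is judged (in metres and radians):
On the way, in this order (a step that is already met when the one before it is completed fails the run):
1. with the lock slid back, the knob's pointer is set to the mark (horizontal distance between pointer and mark below 0.005 m and value of joint lock above 0.06 m), for 0.3 s.
2. the lock is then slid fully home over the knob, which is still at the mark (horizontal distance between pointer and mark below 0.005 m and value of joint lock below 0.005 m), for 0.2 s.
At the end, for the whole second after the job is handed in: Every plate that is present lies flat and at rest on the pile, its middle within 12 mm of the middle of the base seen from above and its long side within 8 degrees of the base's; the pointer is within 5 mm of the mark and the lock within 5 mm of fully home (all of step 2 and horizontal distance between each of plate1_c, plate2_c, plate3_c, plate4_c, plate5_c and bed_centre below 0.012 m and angle between the x axis of each of plate1_c, plate2_c, plate3_c, plate4_c, plate5_c and the x axis of bed_centre, either way round below 0.14 rad and angle between each of plate1_c, plate2_c, plate3_c, plate4_c, plate5_c's own z axis and vertical below 0.06 rad and linear speed of each of plate1, plate2, plate3, plate4, plate5 below 0.02 m/s); the robot touches nothing.
It fails at once if a plate is let go above the pile and falls on it: over the base, touching nothing, faster than 0.3 m/s (a fall of about 5 mm) ((linear speed of plate1 above 0.3 m/s and contact force between plate1 and anything else below 0.02 N and horizontal distance between plate1_c and bed_centre below 0.05 m) or (linear speed of plate2 above 0.3 m/s and contact force between plate2 and anything else below 0.02 N and horizontal distance between plate2_c and bed_centre below 0.05 m) or (linear speed of plate3 above 0.3 m/s and contact force between plate3 and anything else below 0.02 N and horizontal distance between plate3_c and bed_centre below 0.05 m) or (linear speed of plate4 above 0.3 m/s and contact force between plate4 and anything else below 0.02 N and horizontal distance between plate4_c and bed_centre below 0.05 m) or (linear speed of plate5 above 0.3 m/s and contact force between plate5 and anything else below 0.02 N and horizontal distance between plate5_c and bed_centre below 0.05 m)).
It fails at once if the pile on the glued joint is struck or pressed with more than 100 N in all, resting weight included (a plate dropped or rammed on it) (contact force between pile and anything else above 100 N).
It fails at once if one of the bystanders (reel, multimeter, screwdriver, capacitor, fan, bottle) is moved more than 40 mm (distance of any of spool, meter, driver, capacitor, fan, bottle from where it was at the start of the episode above 0.04 m).
Of plate1, plate2, plate3, plate4, plate5 only 3 to 5 are there at a start; the rules pass over those that are not, and their reading is None.
At some moment in a run one of plate1, plate2, plate3, plate4, plate5 may be knocked a few centimetres aside while the robot is not near it.
It also fails if it takes over 210 s, if anything falls off the work surface, if the arm or the gripper's body presses on something with over 40 N, if the wrist force passes 120 N, or if a joint passes its speed limit or range.

### The arm

A 6-joint arm with a two-finger parallel gripper is mounted at the origin on the work surface. World frame = base frame: x ahead of the robot, y to its left, z up, the work surface at z = 0. Lengths are in mm, angles in rad, forces in N, time in s.
With the tool pointing down it reaches from about 350 to 1000 mm from the base axis. Payload 7.1 kg.
Tool frame: the origin (TCP) lies between the finger pads; the fingertips stand 25 mm ahead of it and the grasp point (between the pads) lies 6 mm ahead of it; z points along the fingers, y is the line along which they close (so a half turn about z gives the same grasp; the last joint's range is limited). The gripper opens to 85 mm and grips with 20 to 120 N. Pads are 22 mm wide; open, the fingers measure 114 mm over their backs; the gripper's body (76 mm by 85 mm) begins 54 mm behind the grasp point. The pads swing forward as they close: fully open they stand 13 mm farther back than shut.
Start: joints at [-1.23, 0.423, 1.63, -0, 1.089, -0.019], TCP at [220.071, -584.956, 256.319] pointing down, gripper open.
Joint ranges: [-3, 3], [-0.9, 2.11], [0.09, 2.58], [-1.31, 4.45], [0.11, 2.69], [-2.54, 2.54]. Speed limits (rad/s): [2.39, 2.39, 3.01, 3.14, 3.14, 3.14].

### API

Orientations are given as [roll, pitch, yaw] about the fixed x, y, z axes, in that order (R = Rz(yaw) Ry(pitch) Rx(roll)).
In Python, from rig import * gives the robot as it stands. The module is installed in compiled form; this text tells all that it offers.
- The arm moves only by the tool carry_out, never from a script. Its argument "targets" is a list of rows, each a list of 5 numbers: the opening in per cent of the stroke, from 0 (shut) to 100 (fully open), then the shift along the tool's x, y, z in m, then the turn about the tool's z in degrees. In form: [[claw, dx, dy, dz, turn], ...]. A call has 1 to 10 rows; each row is the pose to reach, as a shift and turn from the pose commanded when the call began, along the tool's axes at that moment; what a row does not reach only later rows make up. A row lasts 1/12 s, in which the tool goes at most 41.7 mm and 7.16 degrees, less where a joint would pass 70% of its speed; a pose out of reach is approached as far as the arm can. A call with a gripper value outside its range is refused whole. The fingers move at their own pace and stop on an object; "force" is the grip in N (left out, the last holds). Time passes only in rows, so rows that repeat a pose let the fingers close. It gives the time, the measured TCP pose, the force, the opening and the grip force at its end, in the units of the state.
- observe(): the state, without advancing time (a new reading comes with each control period).
- capture(name): name is "scene" or "side" or "wrist"; returns the picture (420x560x3 uint8, blue, green, red); there is no depth.
- camera_info(name): a dict with "camera_matrix" (3x3 intrinsics, pixels), "view" (4x4, takes a point from world to camera coordinates). Camera axes: x right, y down, z forward; pixel columns grow to the right and rows downward; lengths in mm; the calibration is good to about 2 mm. A picture is of the moment at which its call begins: read the wrist's pose just before it. camera_info takes no time and is no camera call; for the wrist camera it gives the pose at the moment of the call.
- job_done(): hands the job in; it is judged then, once.
Trained networks look in the newest picture that a camera, given by its name, has taken for a name from the list of things; names that differ only in an ending like _2 or _b are one class to them, and where a whole thing is asked for, a point or a joint stands for the part that bears it (a point fixed in the world has none). Each returns a list of dicts, best first, with "score" (0 to 1); they miss things now and then, are a little off and sometimes report something else, mostly with a low value. They report only what shows in the picture. A call takes as long as a camera call. They do not tell look-alikes from the thing itself.
- masks_of(camera, label): "mask" (420x560 bool, what is visible of it) and "centre" ([row, column] in pixels, amid what is visible of it).
The state is a dict: "time": time; "qpos": joint angles; "qvel": joint speeds; "effort": joint torques, N m; "tool_pos": TCP position; "orientation": TCP orientation; "ft_force": force on the tool from outside, world axes, zero at the start; "torque": the same for the moment, N m; "finger_gap": finger opening in mm; "grasp_force": force on a finger pad.
Only numpy, scipy, OpenCV 4.12 (cv2) and the standard library are available. Lean on these libraries where they do the work, as an engineer would, in place of code of your own. Each camera call takes 0.05 s, during which the arm holds its last target. There are 200 camera calls.

## Working session

There is one attempt and no reset: what is moved stays moved. The work goes in short steps, Python scripts to look and compute and a tool call to move; the robot and the scene stay as the last step left them, time stands still between calls to the robot, and variables do not carry over. Pictures are saved under pics/ and viewed, at most 14 in all, crops included, and the job is handed in when it is done.

Besides the shell and the picture viewer there is one more tool, called in YAML: its name, and indented under it one key for each argument. carry_out: Moves the arm, as the interface text tells. Its arguments: {"type":"object","properties":{"targets":{"type":"array","items":{"type":"array","items":{"type":"number"}}},"force":{"type":"number"}},"required":["targets"]}

```bash
mkdir -p pics; python3 - <<'E'
from rig import *
import cv2,numpy as np
s=observe();print(s)
a=capture("scene");b=capture("side")
cv2.imwrite("pics/a.png",cv2.resize(a,(800,600)));cv2.imwrite("pics/b.png",cv2.resize(b,(800,600)))
for n in("scene","side","wrist"):
    c=camera_info(n);print(n,np.round(c["camera_matrix"],1).tolist(),np.round(c["view"],4).tolist())
E
```

```text
{'time': 0.0, 'qpos': array([-1.23000644e+00,  4.23862449e-01,  1.63069097e+00, -2.86908058e-05,
        1.08862002e+00, -1.89951362e-02]), 'qvel': array([-0.00047957,  0.00099861,  0.00069882,  0.0011056 , -0.00101884,
        0.00058345]), 'effort': array([ 5.94749454e-04, -5.57387745e+01, -2.81740773e+01, -3.75788360e-07,
        7.43127137e-03, -3.29935823e-06]), 'tool_pos': array([ 219.89373206, -584.48942139,  255.53179472]), 'orientation': array([-3.14001167e+00, -4.63135853e-06,  3.59798345e-01]), 'ft_force': array([-0.05484224, -0.06953891, -0.34474806]), 'torque': array([0.01312175, 0.01524777, 0.00940211]), 'grasp_force': 0.0, 'finger_gap': 85.42875496122602}
scene [[415.9, 0.0, 274.5], [0.0, 415.9, 214.9], [0.0, 0.0, 1.0]] [[-0.1975, 0.9802, -0.0158, 106.8083], [0.5715, 0.102, -0.8142, -245.9645], [-0.7965, -0.1698, -0.5803, 1676.6187], [0.0, 0.0, 0.0, 1.0]]
side [[527.2, 0.0, 277.6], [0.0, 527.2, 217.0], [0.0, 0.0, 1.0]] [[-0.9985, -0.0527, -0.0139, 524.4045], [-0.0138, 0.4909, -0.8711, 88.1677], [0.0527, -0.8696, -0.4909, 1959.5673], [0.0, 0.0, 0.0, 1.0]]
wrist [[298.1, 0.0, 279.4], [0.0, 298.1, 209.8], [0.0, 0.0, 1.0]] [[0.3527, -0.9357, -0.0001, -622.7408], [-0.9041, -0.3408, 0.2577, -34.9068], [-0.2412, -0.0909, -0.9662, 376.6449], [0.0, 0.0, 0.0, 1.0]]
```

View pics/a.png

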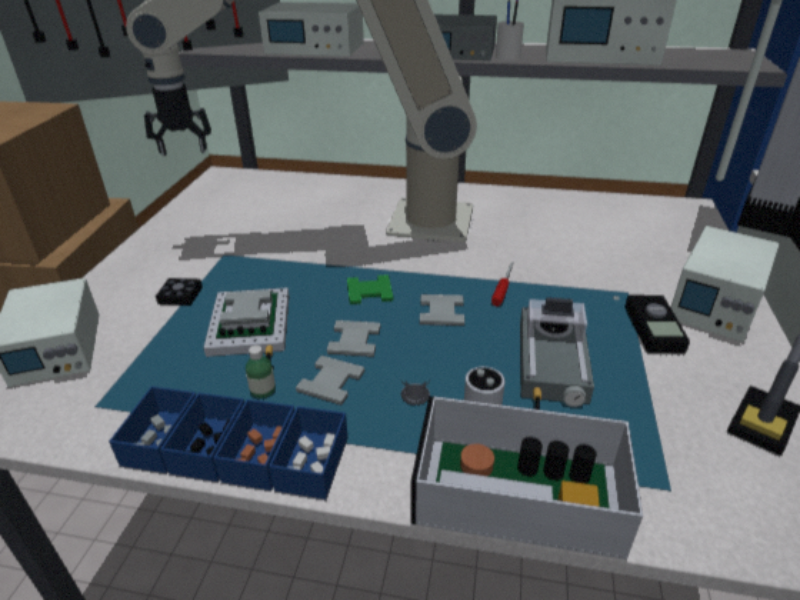

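View pics/b.png

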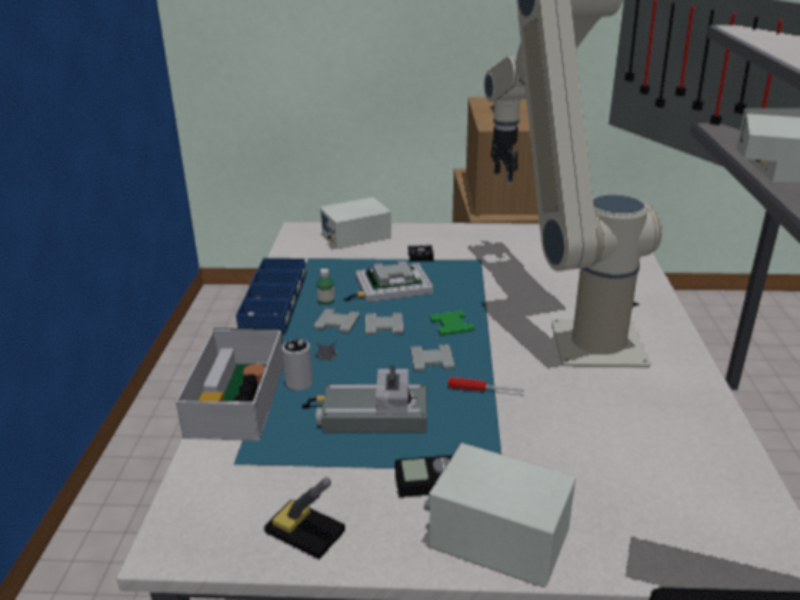

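The pictures (800x600 scaling) show three grey loose plates in the scene view, at (442,310), (354,338) and (331,378). A green look-alike is at (370,289). The pile on the base is at (246,310). The regulator is around (557,350), with its cover over the knob at (555,325) and the fin at (558,305). The bottle at (260,375) and capacitor at (485,385) must be avoided.

```bash
cat > h.py <<'E'
from rig import *
import cv2,numpy as np
def ray(n,px,z,ci=None):
    c=ci or camera_info(n);K=np.array(c["camera_matrix"]);V=np.array(c["view"])
    R,t=V[:3,:3],V[:3,3];o=-R.T@t
    d=R.T@np.linalg.solve(K,[px[0],px[1],1.]);return o+d*(z-o[2])/d[2]
def proj(n,p,ci=None):
    c=ci or camera_info(n);V=np.array(c["view"]);q=V[:3,:3]@np.array(p,float)+V[:3,3];q=np.array(c["camera_matrix"])@q;return q[:2]/q[2]
def go(p,yaw=None,s=None):
    "shift in tool axes (m) and turn (deg) from the measured pose to world p, yaw"
    s=s or observe();y=s["orientation"][2];d=np.array(p)-s["tool_pos"]
    sh=[np.cos(y)*d[0]+np.sin(y)*d[1],np.sin(y)*d[0]-np.cos(y)*d[1],-d[2]]
    t=0 if yaw is None else -np.degrees((yaw-y+np.pi/2)%np.pi-np.pi/2)
    return np.round(np.array(sh)/1000,4),round(t,2)
E
python3 - <<'E'
from h import *
for n in("scene","side"):
    capture(n)
    for l,z in(("plate1_c",12),("bed_centre",55),("knob",55),("lock_grip",119),("spool",20),("bottle",50),("capacitor",112),("fan",20),("driver",10),("meter",40)):
        for m in masks_of(n,l)[:7]:
            c=m["centre"][::-1];print(n,l,round(m["score"],2),np.round(c),m["mask"].sum(),np.round(ray(n,c,z)[:2]))
s=observe();print(go([400,-300,300],None))
E
```

```text
scene plate1_c 0.26 [392. 220.] 673 [416. 344.]
scene bed_centre 0.56 [176. 236.] 1606 [ 660. -256.]
scene lock_grip 0.72 [391. 220.] 802 [565. 321.]
scene lock_grip 0.43 [339. 272.] 658 [789. 201.]
scene spool 0.66 [289. 273.] 239 [711.  74.]
scene spool 0.29 [175. 233.] 1601 [ 603. -287.]
scene bottle 0.65 [182. 258.] 569 [ 739. -209.]
scene bottle 0.46 [250. 232.] 665 [598. -60.]
scene capacitor 0.86 [339. 270.] 610 [776. 201.]
scene fan 0.6 [129. 203.] 514 [ 479. -502.]
scene driver 0.74 [352. 202.] 144 [331. 217.]
scene meter 0.66 [458. 228.] 1294 [460. 524.]
scene meter 0.33 [289. 273.] 270 [731.  78.]
side plate1_c 0.29 [208. 257.] 652 [765. 150.]
side bed_centre 0.72 [276. 197.] 850 [ 542. -237.]
side lock_grip 0.84 [271. 271.] 714 [525. 378.]
side bottle 0.47 [225. 204.] 270 [ 748. -181.]
side capacitor 0.95 [210. 256.] 619 [725. 294.]
side driver 0.49 [326. 266.] 167 [349. 192.]
side meter 0.6 [289. 333.] 863 [463. 565.]
side meter 0.47 [271. 227.] 311 [550. -15.]
(array([ 0.2687, -0.2034, -0.0437]), 0)
```

```bash
python3 - <<'E'
from h import *
for l,n,p,z in(("A","scene",(442,308),12),("B","scene",(354,337),12),("C","scene",(331,377),12),("green","scene",(370,289),12),("pile","scene",(246,302),70),("fin","scene",(558,303),119),("knob","scene",(555,325),67),
 ("A","side",(432,357),12),("B","side",(384,323),12),("C","side",(337,319),12),("pile","side",(394,268),70),("fin","side",(394,372),119),("spool?","scene",(415,392),20),("spool?","side",(326,350),20)):
    print(l,n,np.round(ray(n,np.array(p)*.7,z)[:2]))
s=observe();print(go([560,-70,420],np.pi/2))
E
```

```text
A scene [435.  91.]
B scene [569. -75.]
C scene [696. -87.]
green scene [389. -83.]
pile scene [ 566. -304.]
fin scene [529. 322.]
knob scene [529. 324.]
A side [431.  95.]
B side [563. -70.]
C side [693. -88.]
pile side [ 547. -291.]
fin side [512. 322.]
spool? scene [716.  78.]
spool? side [700.  83.]
(array([ 0.4994, -0.3623, -0.1637]), np.float64(-69.39))
```

```bash
python3 - <<'E'
from h import *
print(go([540,-180,420],1.4))
E
```

```text
(array([ 0.442 , -0.2664, -0.1637]), np.float64(-59.6))
```

carry_out:
  targets:
    - [100,0.442,-0.266,-0.164,-60]
    - [100,0.442,-0.266,-0.164,-60]
    - [100,0.442,-0.266,-0.164,-60]
    - [100,0.442,-0.266,-0.164,-60]
    - [100,0.442,-0.266,-0.164,-60]
    - [100,0.442,-0.266,-0.164,-60]
    - [100,0.442,-0.266,-0.164,-60]
    - [100,0.442,-0.266,-0.164,-60]
    - [100,0.442,-0.266,-0.164,-60]
    - [100,0.442,-0.266,-0.164,-60]

```text
time: 2.03
tool_pos: [467.2, -271.8, 383.5]
orientation: [3.141, 0.0, 1.41]
ft_force: [0.8, -1.1, -0.5]
finger_gap: 84.9
grasp_force: 0.0
```

```bash
python3 - <<'E'
from h import *
s=observe();print(s["tool_pos"],s["orientation"],s["qvel"].round(3)); print(go([540,-180,420],1.4))
E
```

```text
[ 467.23506534 -271.7549294   383.46216667] [3.14107961e+00 2.27435846e-04 1.40977372e+00] [ 0.881 -0.031 -0.307 -0.     0.331  0.95 ]
(array([ 0.1022,  0.0571, -0.0365]), np.float64(0.56))
```

carry_out:
  targets:
    - [100,0.1,0.056,-0.036,0.5]
    - [100,0.1,0.056,-0.036,0.5]
    - [100,0.1,0.056,-0.036,0.5]
    - [100,0.1,0.056,-0.036,0.5]
    - [100,0.1,0.056,-0.036,0.5]

```text
time: 2.45
tool_pos: [539.1, -182.5, 419.1]
orientation: [3.14, 0.0, 1.402]
ft_force: [0.3, 0.3, -0.1]
finger_gap: 85.6
grasp_force: 0.0
```

```bash
python3 - <<'E'
from h import *
s=observe();print(s["tool_pos"],s["orientation"],s["qpos"].round(3))
a=capture("wrist");c=camera_info("wrist");cv2.imwrite("pics/w1.png",cv2.resize(a,(800,600)))
np.savez("w1.npz",a=a,K=c["camera_matrix"],V=c["view"])
E
```

```text
[ 539.08718385 -182.48477629  419.12388118] [3.14038033e+00 3.14421808e-04 1.40172287e+00] [-0.347  0.193  1.573 -0.     1.375 -0.178]
```

View pics/w1.png

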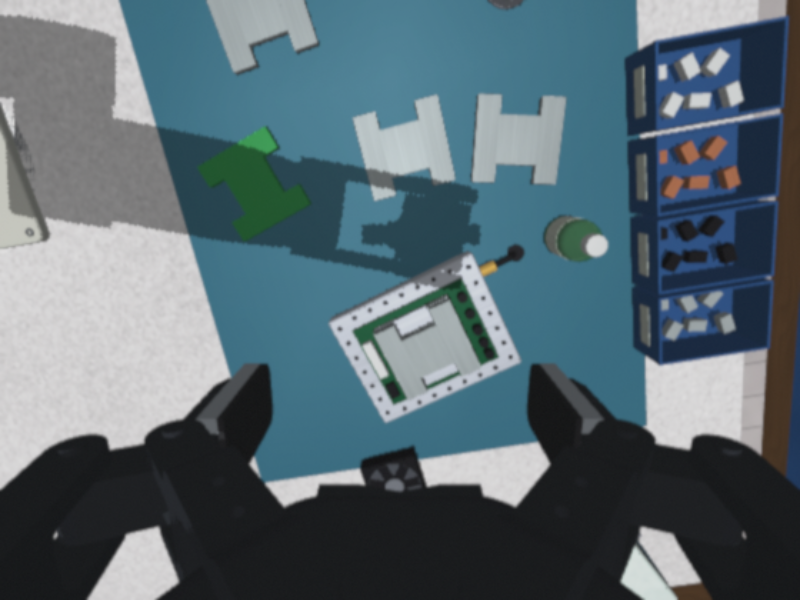

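The wrist view shows three grey plates, A (262,30), B (404,147) and C (519,140), and the green look-alike at (255,185). The base with its pile is at (427,345), its long side along (140,-67). Bottle at (580,240), fan at (392,470). What could be mistaken for a plate: only the green one and the fixed pile. I'll fit the plate outline to each grey blob.

```bash
cat >> h.py <<'E'
from scipy.optimize import minimize
I=np.array([[-50,-48],[-24,-48],[-24,-27],[24,-27],[24,-48],[50,-48],[50,48],[24,48],[24,27],[-24,27],[-24,48],[-50,48]],float)
def poly(x,y,t,z,ci):
    c,s=np.cos(t),np.sin(t);P=I@np.array([[c,s],[-s,c]])+[x,y]
    return np.array([proj("wrist",[*p,z],ci) for p in P])
def fit(mask,x0,z,ci):
    "best I outline (x,y,theta) at height z on a soft mask"
    m=cv2.GaussianBlur(mask.astype(np.float32),(0,0),1)
    def cost(v):
        im=np.zeros(m.shape,np.uint8);cv2.fillPoly(im,[np.round(poly(v[0],v[1],v[2]/30,z,ci)*16).astype(np.int32)],255,cv2.LINE_AA,4)
        a=im/255.;return 1-np.minimum(a,m).sum()/np.maximum(a,m).sum()
    b=None
    for t in np.arange(0,np.pi,np.pi/8):
        r=minimize(cost,[x0[0],x0[1],t*30],method="Nelder-Mead",options=dict(initial_simplex=np.array([[x0[0],x0[1],t*30],[x0[0]+8,x0[1],t*30],[x0[0],x0[1]+8,t*30],[x0[0],x0[1],t*30+6]])))
        if b is None or r.fun<b.fun:b=r
    return b.x[0],b.x[1],(b.x[2]/30+np.pi/2)%np.pi-np.pi/2,b.fun
def grey(a):
    h=cv2.cvtColor(a,cv2.COLOR_BGR2HSV);return ((h[...,1]<60)&(h[...,2]>60)).astype(np.uint8)
def blob(a,px):
    m=grey(a);n,l,st,ce=cv2.connectedComponentsWithStats(m);i=l[int(px[1]),int(px[0])];return l==i
E
python3 - <<'E'
from h import *
d=np.load("w1.npz");a=d["a"];ci=dict(camera_matrix=d["K"],view=d["V"])
for n,p in(("B",(404,147)),("C",(519,140))):
    p=np.array(p)*.7;m=blob(a,p);w=ray("wrist",p,12,ci)
    print(n,m.sum(),w.round(),np.round(fit(m,w[:2],12,ci),3))
for z in(37,85):print("bed corners",z,[ray("wrist",np.array(p)*.7,25,ci).round().tolist()[:2] for p in((332,322),(472,255),(520,358),(387,420))]) if z==37 else 0
p=np.array((427,345))*.7;print("pile",[ray("wrist",p,z,ci).round() for z in(49,85)])
# refine: soft pile crop
cv2.imwrite("pics/pile.png",cv2.resize(a[165:305,215:375],(800,700))[:600])
cv2.imwrite("pics/m.png",grey(a)*255)
E
```

```text
B 3009 [560. -76.  12.] [ 5.60314e+02 -7.83220e+01  7.70000e-02  5.90000e-02]
C 3079 [693. -91.  12.] [ 6.90254e+02 -9.05830e+01 -2.04000e-01  5.80000e-02]
bed corners 37 [[436.0, -267.0], [620.0, -213.0], [665.0, -356.0], [480.0, -415.0]]
pile [array([ 549., -309.,   49.]), array([ 549., -295.,   85.])]
```

View pics/pile.png

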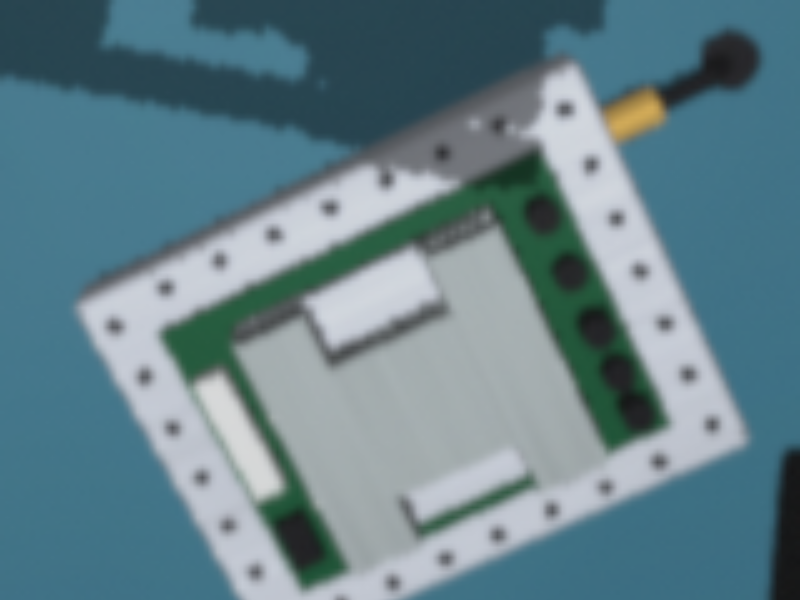

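The crop shows the pile's top with corners at crop pixels (235,340), (492,225), (608,450) and (345,573). Spreader is visible in both notches, so the pile is low. Solving for its height and pose.

```bash
python3 - <<'E'
from h import *
from scipy.optimize import least_squares
d=np.load("w1.npz");ci=dict(camera_matrix=d["K"],view=d["V"])
px=np.array([(235,340),(492,225),(608,450),(345,573)])/5+[215,165]
C=np.array([[-50,48],[50,48],[50,-48],[-50,-48]])
def f(v,C=C,px=px):
    c,s=np.cos(v[2]),np.sin(v[2]);P=C@np.array([[c,s],[-s,c]])+v[:2]
    return (np.array([proj("wrist",[*p,v[3]],ci) for p in P])-px).ravel()
r=least_squares(f,[550,-310,.3,60]);print(r.x,r.fun.round(1))
for z in(49,61,73,85):
    r=least_squares(lambda v:f([*v,z]),[550,-310,.3]);print(z,r.x.round(3),r.cost)
# slab: outer corners at z=25 (crop): 
px2=np.array([(78,303),(572,62),(748,440),(266,640)])/5+[215,165];px2[3]=np.array([387,420])*.7
r=least_squares(lambda v:f([*v,25],np.array([[-100,80],[100,80],[100,-80],[-100,-80]]),px2),[550,-310,.3]);print("slab",r.x.round(3),r.fun.round(1))
s=observe()
print(go([400,250,400],0.1))
E
```

```text
[ 5.48278646e+02 -3.16277482e+02  2.81778148e-01  4.63799734e+01] [-0.8  0.5  0.4 -0.8 -0.7  1.3  1.1 -1. ]
49 [ 5.48267e+02 -3.15247e+02  2.82000e-01] 3.0504845573546064
61 [ 5.48211e+02 -3.10529e+02  2.82000e-01] 5.7429063113677365
73 [ 5.48154e+02 -3.05817e+02  2.82000e-01] 12.655309656571056
85 [ 5.48097e+02 -3.01113e+02  2.82000e-01] 24.45705851877002
slab [ 5.49044e+02 -3.14020e+02  2.96000e-01] [-1.5 -0.   1.2 -1.5  1.5 -0.1 -1.2  2.3]
(array([ 0.4037, -0.2097,  0.0184]), np.float64(74.49))
```

```bash
python3 - <<'E'
from h import *
print(go([500,280,420],1.5))
E
```

```text
(array([ 0.4502, -0.1163, -0.0016]), np.float64(-5.73))
```

carry_out:
  targets:
    - [100,0.45,-0.116,-0.002,-6]
    - [100,0.45,-0.116,-0.002,-6]
    - [100,0.45,-0.116,-0.002,-6]
    - [100,0.45,-0.116,-0.002,-6]
    - [100,0.45,-0.116,-0.002,-6]
    - [100,0.45,-0.116,-0.002,-6]
    - [100,0.45,-0.116,-0.002,-6]
    - [100,0.45,-0.116,-0.002,-6]
    - [100,0.45,-0.116,-0.002,-6]
    - [100,0.45,-0.116,-0.002,-6]

```text
time: 3.33
tool_pos: [504.2, 231.6, 419.9]
orientation: [-3.141, 0.001, 1.501]
ft_force: [0.7, -0.4, 0.3]
finger_gap: 85.2
grasp_force: 0.0
```

carry_out:
  targets:
    - [100,0.05,-0.012,0,0]
    - [100,0.05,-0.012,0,0]
    - [100,0.05,-0.012,0,0]
    - [100,0.05,-0.012,0,0]

```text
time: 3.67
tool_pos: [496.1, 280.9, 419.7]
orientation: [-3.141, 0.001, 1.503]
ft_force: [0.2, -0.5, -0.8]
finger_gap: 85.3
grasp_force: 0.0
```

```bash
python3 - <<'E'
from h import *
s=observe();print(s["tool_pos"],s["orientation"],s["qpos"].round(3))
a=capture("wrist");c=camera_info("wrist");cv2.imwrite("pics/w2.png",cv2.resize(a,(800,600)))
np.savez("w2.npz",a=a,K=c["camera_matrix"],V=c["view"])
E
```

```text
[496.14634027 280.93630247 419.67256613] [-3.14068184e+00  1.40368592e-03  1.50299170e+00] [ 4.950e-01  1.960e-01  1.568e+00 -1.000e-03  1.379e+00  5.630e-01]
```

View pics/w2.png

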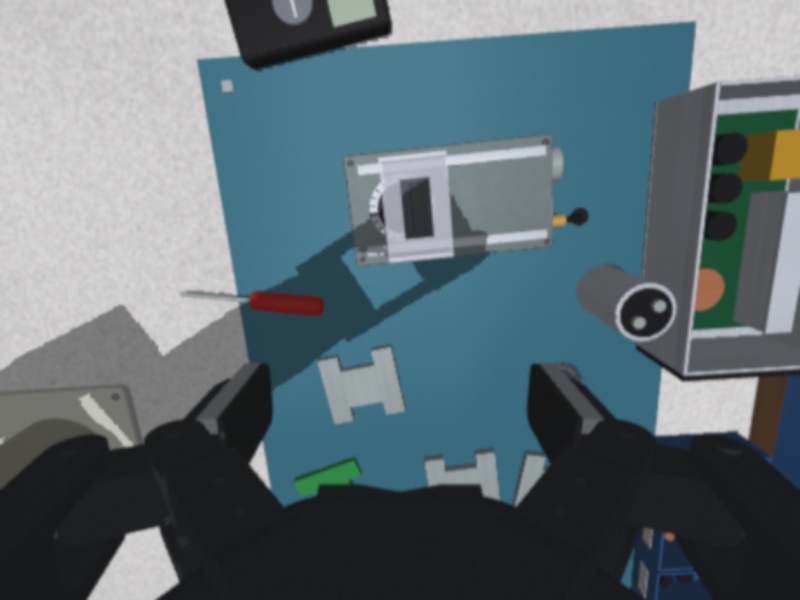

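The view shows the regulator box, corners about (347,158), (550,137), (550,245), (360,263). The clear cover sits at its left end over the knob, fin at about (417,208), so the slide back runs to the right (+x). Plate A is at (365,385); capacitor (645,310), screwdriver (285,303), meter (310,20).

```bash
python3 - <<'E'
from h import *
from scipy.optimize import least_squares
d=np.load("w2.npz");a=d["a"];ci=dict(camera_matrix=d["K"],view=d["V"])
def rf(C,px,z,x0):
    def f(v):
        c,s=np.cos(v[2]),np.sin(v[2]);P=np.array(C)@np.array([[c,s],[-s,c]])+v[:2]
        return (np.array([proj("wrist",[*p,z],ci) for p in P])-np.array(px)*.7).ravel()
    r=least_squares(f,x0);return r.x.round(3),r.fun.round(1)
print(rf([[-115,62],[115,62],[115,-62],[-115,-62]],[(347,158),(550,137),(550,245),(360,263)],45,[580,300,0]))
print(ray("wrist",np.array((417,208))*.7,121,ci),ray("wrist",np.array((417,208))*.7,109,ci))
p=np.array((365,385))*.7;m=blob(a,p);w=ray("wrist",p,12,ci);print("A",w,m.sum(),np.round(fit(m,w[:2],12,ci),3))
cv2.imwrite("pics/reg.png",cv2.resize(a[85:195,230:400],(800,518),interpolation=cv2.INTER_CUBIC))
E
```

```text
(array([5.56299e+02, 3.23033e+02, 2.70000e-02]), array([-2.8, -1.6,  2.5, -1.9,  2.6,  2.1, -2.3,  2.6]))
[514.57838972 324.38907679 121.        ] [515.031692 323.740716 109.      ]
A [435.24587491  89.82041501  12.        ] 2002 [4.30609e+02 9.02810e+01 1.36000e-01 6.50000e-02]
```

View pics/reg.png

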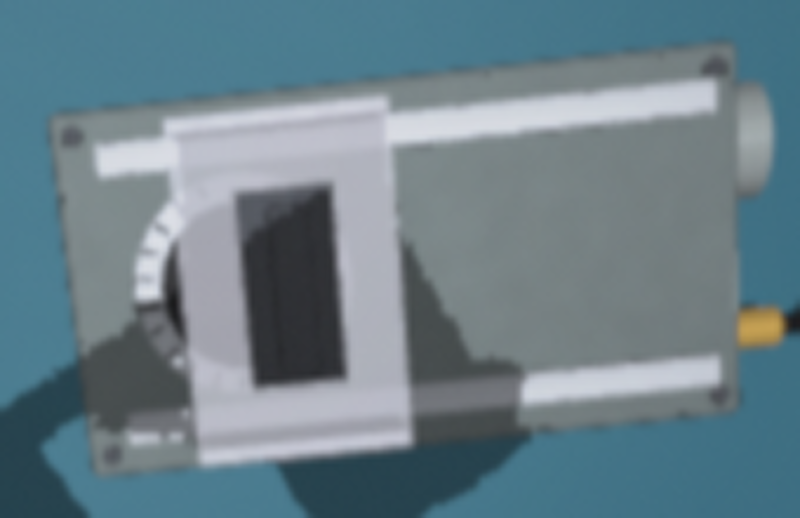

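```bash
python3 - <<'E'
from h import *
print(go([515,324,220],1.606),go([515,324,128],1.606))
E
```

```text
(array([0.0448, 0.0156, 0.1999]), np.float64(-5.97)) (array([0.0448, 0.0156, 0.2919]), np.float64(-5.97))
```

carry_out:
  targets:
    - [60,0.045,0.016,0.04,-6]
    - [60,0.045,0.016,0.08,-6]
    - [60,0.045,0.016,0.12,-6]
    - [60,0.045,0.016,0.16,-6]
    - [60,0.045,0.016,0.2,-6]
    - [60,0.045,0.016,0.22,-6]
    - [60,0.045,0.016,0.24,-6]
    - [60,0.045,0.016,0.26,-6]
    - [60,0.045,0.016,0.28,-6]
    - [60,0.045,0.016,0.291,-6]
  force: 40

```text
time: 4.55
tool_pos: [515.1, 322.9, 127.2]
orientation: [-3.139, 0.002, 1.605]
ft_force: [-0.0, -0.8, -1.0]
finger_gap: 51.1
grasp_force: 0.0
```

carry_out:
  targets:
    - [60,0,0,0,0]
    - [0,0,0,0,0]
    - [0,0,0,0,0]
    - [0,0,0,0,0]
    - [0,0,0,0,0]
    - [0,0,0,0,0]
    - [0,0,0,0,0]
    - [0,0,0,0,0]

```text
time: 5.22
tool_pos: [516.1, 326.1, 131.0]
orientation: [3.139, -0.001, 1.608]
ft_force: [1.0, -2.4, 5.7]
finger_gap: 10.6
grasp_force: 41.6
```

carry_out:
  targets:
    - [0,0,0,-0.003,0]
    - [0,0,0.02,-0.003,0]
    - [0,0,0.04,-0.003,0]
    - [0,0,0.06,-0.003,0]
    - [0,0,0.08,-0.003,0]
    - [0,0,0.095,-0.003,0]
    - [0,0,0.104,-0.003,0]
    - [0,0,0.104,-0.003,0]

```text
time: 5.88
tool_pos: [612.2, 329.3, 130.9]
orientation: [-3.123, 0.003, 1.607]
ft_force: [-25.2, 0.4, 12.1]
finger_gap: 10.8
grasp_force: 45.3
```

carry_out:
  targets:
    - [0,0,-0.005,0,0]
    - [50,0,-0.005,0,0]
    - [50,0,-0.005,0,0]
    - [50,0,-0.005,0,0]
    - [50,0,-0.005,0,0]
    - [50,0,-0.005,-0.03,0]
    - [50,0,-0.04,-0.07,0]
    - [50,0,-0.08,-0.11,0]
    - [50,0,-0.1,-0.15,0]
    - [50,0,-0.1,-0.17,0]

```text
time: 6.72
tool_pos: [518.4, 325.4, 298.2]
orientation: [-3.139, 0.001, 1.608]
ft_force: [1.0, -0.4, 0.0]
finger_gap: 42.5
grasp_force: 0.0
```

carry_out:
  targets:
    - [50,0.0,0,0,0]
    - [50,0,0,0,0]

```text
time: 6.88
tool_pos: [521.8, 326.9, 301.6]
orientation: [3.135, -0.003, 1.608]
ft_force: [-0.7, -0.4, 0.8]
finger_gap: 42.9
grasp_force: 0.0
```

```bash
python3 - <<'E'
from h import *
s=observe();print(s["tool_pos"],s["orientation"],s["qpos"].round(3))
a=capture("wrist");c=camera_info("wrist");cv2.imwrite("pics/w3.png",cv2.resize(a,(800,600)))
np.savez("w3.npz",a=a,K=c["camera_matrix"],V=c["view"])
print(proj("wrist",[515,324,67])/.7)
E
```

```text
[521.82112507 326.92598591 301.64586537] [ 3.13524369 -0.00343074  1.60827315] [ 0.54   0.36   1.615 -0.     1.16   0.503]
[392.57465664 271.09391078]
```

View pics/w3.png

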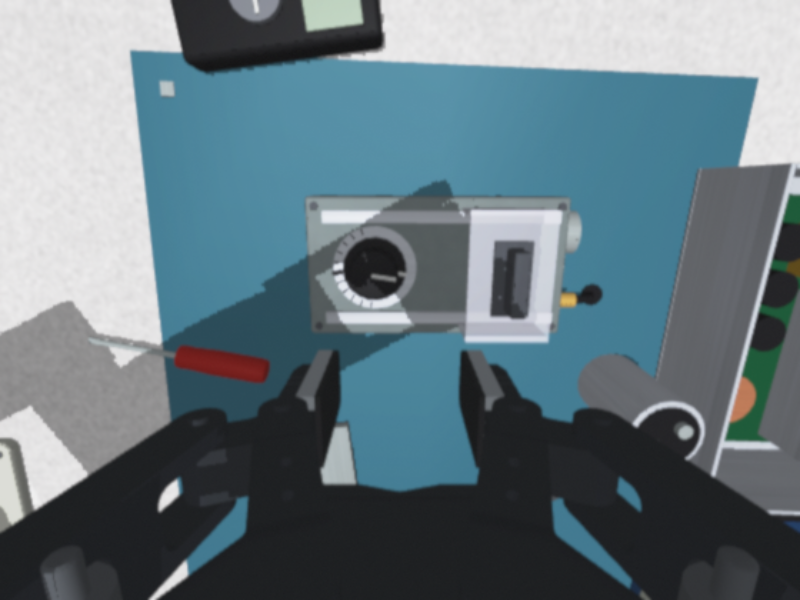

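The cover is now fully back at (512,270), and the knob stands clear at (374,268) with its white line pointing right. I'll zoom in for the pointer and tab.

```bash
python3 - <<'E'
from h import *
d=np.load("w3.npz");a=d["a"]
cv2.imwrite("pics/k.png",cv2.resize(a[148:228,218:308],(675,600),interpolation=cv2.INTER_CUBIC))
E
```

```text
(no output)
```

View pics/k.png

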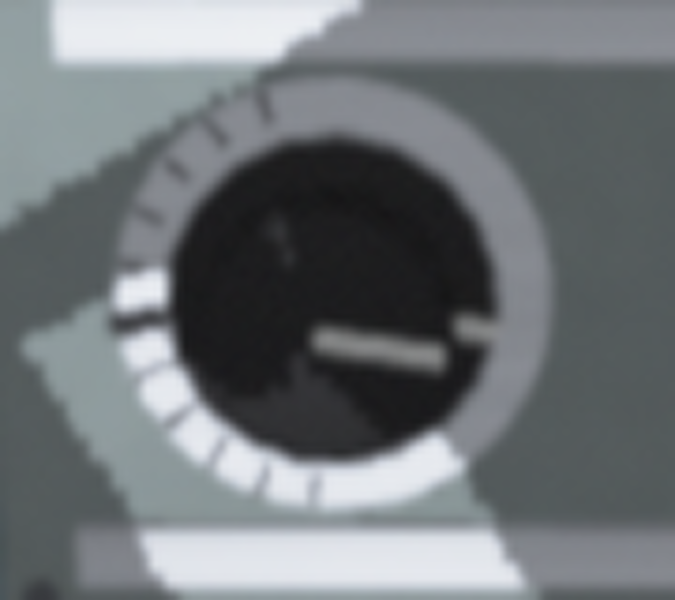

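The crop shows the pointer's tip on the skirt at (490,331) and the black index tab at (142,322), about half a turn away. The scale-plate centre is near (332,293).

```bash
python3 - <<'E'
from h import *
d=np.load("w3.npz");ci=dict(camera_matrix=d["K"],view=d["V"])
w=lambda p,z:ray("wrist",np.array(p)/7.5+[218,148],z,ci)[:2]
# scale disc edge points
print("disc",[w(p,46).round(1) for p in((112,295),(553,290),(332,77),(325,510))])
cd=np.mean([w((112,295),46)[0],w((553,290),46)[0]]),np.mean([w((332,77),46)[1],w((325,510),46)[1]])
cs=np.mean([w((170,300),53)[0],w((498,300),53)[0]]),np.mean([w((334,135),53)[1],w((334,465),53)[1]])
print(cd,cs)
c=(np.array(cd)+cs)/2
P=w((482,330),53)-c;T=w((142,322),48)-c;L=w((445,358),81)-w((315,338),81)
an=lambda v:np.degrees(np.arctan2(v[1],v[0]))
print(P,np.hypot(*P),an(P),T,np.hypot(*T),an(T),"line",an(L),"cw",(an(P)-an(T))%360)
print(go([c[0],c[1],200]),c)
E
```

```text
disc [array([462., 321.]), array([536.1, 324.6]), array([498.2, 358.7]), array([498.7, 284.7])]
(np.float64(499.0810612981862), np.float64(321.7095722104662)) (np.float64(499.69042722015547), np.float64(322.37809559801246))
[24.92117569 -3.27137808] 25.134973883913123 -7.478401099133483 [-32.02845659  -5.02718061] 32.42058877091189 -171.07964500607824 line -6.824578946981945 cw 163.60124390694475
(array([-0.0035, -0.0221,  0.0994]), 0) [499.38574426 322.0438339 ]
```

carry_out:
  targets:
    - [70,-0.004,-0.022,0.02,-7]
    - [70,-0.004,-0.022,0.04,-14]
    - [70,-0.004,-0.022,0.06,-21]
    - [70,-0.004,-0.022,0.08,-28]
    - [70,-0.004,-0.022,0.08,-35]
    - [70,-0.004,-0.022,0.08,-42]
    - [70,-0.004,-0.022,0.08,-49]
    - [70,-0.004,-0.022,0.08,-56]
    - [70,-0.004,-0.022,0.08,-63]
    - [70,-0.004,-0.022,0.08,-70]

```text
time: 7.77
tool_pos: [498.9, 320.6, 215.8]
orientation: [-3.139, -0.002, 2.835]
ft_force: [0.4, -0.2, -0.7]
finger_gap: 59.7
grasp_force: 0.0
```

carry_out:
  targets:
    - [70,0,0,0,0]
    - [70,0,0,0,0]

```text
time: 7.93
tool_pos: [498.9, 320.8, 216.3]
orientation: [-3.14, -0.001, 2.825]
ft_force: [-0.2, -0.0, 0.3]
finger_gap: 59.8
grasp_force: 0.0
```

```bash
python3 - <<'E'
from h import *
s=observe();print(s["tool_pos"],s["orientation"],s["qpos"].round(3)); print(go([499.4,322,88]))
E
```

```text
[498.94902115 320.7755568  216.29986523] [-3.13991370e+00 -1.34083505e-03  2.82530051e+00] [ 0.551  0.426  1.731 -0.     0.987 -0.703]
(array([-0.    ,  0.0013,  0.1283]), 0)
```

carry_out:
  targets:
    - [70,0,0.001,0.03,0]
    - [70,0,0.001,0.06,0]
    - [70,0,0.001,0.09,0]
    - [70,0,0.001,0.115,0]
    - [70,0,0.001,0.128,0]
    - [70,0,0.001,0.128,0]
    - [20,0,0.001,0.128,0]
    - [20,0,0.001,0.128,0]
    - [20,0,0.001,0.128,0]
    - [20,0,0.001,0.128,0]
  force: 40

```text
time: 8.77
tool_pos: [500.1, 322.6, 90.9]
orientation: [3.14, 0.001, 2.829]
ft_force: [0.4, 0.2, -1.1]
finger_gap: 38.7
grasp_force: 41.2
```

carry_out:
  targets:
    - [20,0,0,0,0]
    - [20,0,0,0,0]
    - [20,0,0,0,0]

```text
time: 9.02
tool_pos: [500.1, 322.6, 90.8]
orientation: [3.14, 0.001, 2.829]
ft_force: [-0.9, -1.8, 6.6]
finger_gap: 38.4
grasp_force: 41.9
```

carry_out:
  targets:
    - [20,0,0,0,7]
    - [20,0,0,0,14]
    - [20,0,0,0,21]
    - [20,0,0,0,28]
    - [20,0,0,0,35]
    - [20,0,0,0,42]
    - [20,0,0,0,49]
    - [20,0,0,0,56]
    - [20,0,0,0,63]
    - [20,0,0,0,70]

```text
time: 9.85
tool_pos: [501.2, 323.4, 90.9]
orientation: [3.137, -0.002, 1.602]
ft_force: [3.2, 1.6, 1.8]
finger_gap: 38.0
grasp_force: 41.7
```

carry_out:
  targets:
    - [20,0,0,0,7]
    - [20,0,0,0,14]
    - [20,0,0,0,21]
    - [20,0,0,0,28]
    - [20,0,0,0,35]
    - [20,0,0,0,42]
    - [20,0,0,0,49]
    - [20,0,0,0,56]
    - [20,0,0,0,63]
    - [20,0,0,0,70]

```text
time: 10.68
tool_pos: [502.4, 322.7, 90.9]
orientation: [3.141, -0.007, 0.381]
ft_force: [9.2, -3.7, -0.0]
finger_gap: 38.1
grasp_force: 41.5
```

carry_out:
  targets:
    - [20,0,0,0,7]
    - [20,0,0,0,14]
    - [20,0,0,0,21]
    - [20,0,0,0,24]
    - [20,0,0,0,24]
    - [20,0,0,0,24]

```text
time: 11.18
tool_pos: [502.5, 322.2, 90.9]
orientation: [-3.14, -0.006, -0.033]
ft_force: [9.9, -5.3, 1.7]
finger_gap: 38.4
grasp_force: 41.6
```

carry_out:
  targets:
    - [70,0,0,0,0]
    - [70,0,0,0,0]
    - [70,0,0,0,0]
    - [70,0,0,0,0]
    - [70,0,0,-0.03,0]
    - [70,0,0,-0.07,0]
    - [70,0,0,-0.11,0]
    - [70,0,0,-0.15,0]
    - [70,0,0,-0.18,0]
    - [70,0,0,-0.18,0]

```text
time: 12.02
tool_pos: [501.9, 324.2, 276.9]
orientation: [-3.135, -0.009, -0.032]
ft_force: [1.2, 0.2, 0.1]
finger_gap: 59.6
grasp_force: 0.0
```

```bash
python3 - <<'E'
from h import *
s=observe();print(s["tool_pos"],s["orientation"],s["qpos"].round(3))
a=capture("wrist");c=camera_info("wrist")
np.savez("w4.npz",a=a,K=c["camera_matrix"],V=c["view"])
p=proj("wrist",[499.4,322,53],c);print(p);x,y=np.int32(p)
y0,x0=max(y-50,0),max(x-50,0);print(x0,y0)
cv2.imwrite("pics/k2.png",cv2.resize(a[y0:y0+100,x0:x0+100],(600,600),interpolation=cv2.INTER_CUBIC))
E
```

```text
[501.94090178 324.17284469 276.87610764] [-3.13515586 -0.00947956 -0.03249947] [0.553 0.356 1.682 0.    1.093 2.157]
[282.26861436 189.5306319 ]
232 139
```

View pics/k2.png

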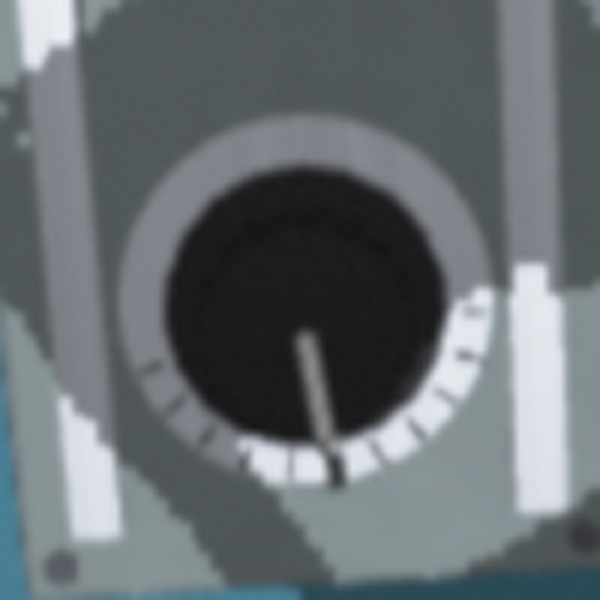

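The pointer line, (303,335) to (328,440), now aims at the tab at (336,470) to within a few degrees. Next I'll find the fin in w3 and grip it across its 50 mm.

```bash
python3 - <<'E'
from h import *
d=np.load("w3.npz");ci=dict(camera_matrix=d["K"],view=d["V"])
for p in((518,250),(518,316)):print(ray("wrist",np.array(p)*.7,121,ci).round())
d=np.load("w4.npz");ci=dict(camera_matrix=d["K"],view=d["V"])
w=lambda p,z:ray("wrist",np.array(p)/6+[232,139],z,ci)[:2]
c=np.array([499.4,322]);an=lambda v:np.degrees(np.arctan2(v[1],v[0]))
print(an(w((327,436),53)-c),an(w((336,470),48)-c),an(w((327,430),80.5)-w((303,335),80.5)))
print(go([612,328,180],0.035))
E
```

```text
[602. 353. 121.]
[607. 305. 121.]
-171.0297602967212 -170.47082275032483 -167.7719058900733
(array([ 0.111 , -0.0082,  0.0936]), np.float64(-3.87))
```

carry_out:
  targets:
    - [100,0.04,-0.006,0,-4]
    - [100,0.08,-0.006,0.03,-4]
    - [100,0.107,-0.006,0.06,-4]
    - [100,0.107,-0.006,0.09,-4]
    - [100,0.107,-0.006,0.12,-4]
    - [100,0.107,-0.006,0.14,-4]
    - [100,0.107,-0.006,0.15,-4]
    - [100,0.107,-0.006,0.15,-4]
  force: 60

```text
time: 12.73
tool_pos: [604.0, 323.6, 115.3]
orientation: [3.139, 0.007, 0.037]
ft_force: [-0.4, -0.2, 0.1]
finger_gap: 85.3
grasp_force: 0.0
```

carry_out:
  targets:
    - [20,0,0,0,0]
    - [20,0,0,0,0]
    - [20,0,0,0,0]
    - [20,0,0,0,0]
    - [20,0,0,0,0]
    - [20,0,0,0,0]

```text
time: 13.23
tool_pos: [607.7, 325.7, 122.1]
orientation: [-3.14, -0.004, 0.037]
ft_force: [-0.6, 2.4, 6.9]
finger_gap: 48.7
grasp_force: 63.5
```

carry_out:
  targets:
    - [20,-0.015,0,-0.001,0]
    - [20,-0.03,0,-0.001,0]
    - [20,-0.045,0,-0.001,0]
    - [20,-0.06,0,-0.001,0]
    - [20,-0.075,0,-0.001,0]
    - [20,-0.09,0,-0.001,0]
    - [20,-0.098,0,-0.001,0]
    - [20,-0.102,0,-0.001,0]
    - [20,-0.102,0,-0.001,0]
    - [20,-0.102,0,-0.001,0]

```text
time: 14.07
tool_pos: [505.1, 322.1, 122.0]
orientation: [-3.139, -0.002, 0.037]
ft_force: [-2.1, 5.0, 5.1]
finger_gap: 48.3
grasp_force: 67.5
```

carry_out:
  targets:
    - [20,-0.003,0,0,0]
    - [20,-0.006,0,0,0]
    - [20,-0.009,0,0,0]
    - [20,-0.012,0,0,0]
    - [20,-0.012,0,0,0]
    - [20,-0.012,0,0,0]

```text
time: 14.57
tool_pos: [497.6, 321.9, 122.1]
orientation: [-3.138, -0.01, 0.037]
ft_force: [14.7, 3.8, -4.9]
finger_gap: 48.3
grasp_force: 66.2
```

carry_out:
  targets:
    - [100,-0.001,0,0,0]
    - [100,-0.001,0,0,0]
    - [100,-0.001,0,0,0]
    - [100,-0.001,0,0,0]
    - [100,-0.001,0,0,0]
    - [100,-0.001,0,-0.03,0]
    - [100,-0.001,0,-0.07,0]
    - [100,-0.001,0,-0.11,0]
    - [100,-0.001,0,-0.13,0]
    - [100,-0.001,0,-0.13,0]

```text
time: 15.4
tool_pos: [493.8, 321.9, 256.2]
orientation: [-3.137, -0.008, 0.037]
ft_force: [0.6, 0.7, 0.8]
finger_gap: 85.4
grasp_force: 0.0
```

carry_out:
  targets:
    - [100,-0.025,0.04,0,-2]
    - [100,-0.05,0.08,0,-4]
    - [100,-0.06,0.12,0,-6]
    - [100,-0.06,0.16,0,-6]
    - [100,-0.06,0.2,0,-6]
    - [100,-0.06,0.23,0,-6]
    - [100,-0.06,0.23,0,-6]
    - [100,-0.06,0.23,0,-6]
    - [100,-0.06,0.23,0,-6]

```text
time: 16.15
tool_pos: [439.9, 88.4, 250.3]
orientation: [-3.141, 0.001, 0.141]
ft_force: [0.2, 0.3, -0.5]
finger_gap: 85.2
grasp_force: 0.0
```

```bash
cat > look.py <<'E'
from h import *
import sys
n,x,y=sys.argv[1],float(sys.argv[2]),float(sys.argv[3])
s=observe();a=capture("wrist");ci=camera_info("wrist");np.savez(n+".npz",a=a,K=ci["camera_matrix"],V=ci["view"])
cv2.imwrite("pics/%s.png"%n,cv2.resize(a,(800,600)))
p=proj("wrist",[x,y,12],ci);m=blob(a,p);r=fit(m,[x,y],12,ci)
print(s["tool_pos"].round(1),s["orientation"].round(3),"px",p.round(),m.sum(),"fit",np.round(r,3))
print("go",go([r[0],r[1],60],r[2],s))
E
python3 look.py w5 431 90
```

```text
[439.9  88.4 250.3] [-3.141e+00  1.000e-03  1.410e-01] px [279. 192.] 5197 fit [4.30179e+02 8.94090e+01 1.42000e-01 4.70000e-02]
go (array([-0.0095, -0.0023,  0.1903]), np.float64(-0.1))
```

carry_out:
  targets:
    - [100,-0.0095,-0.002,0.04,0]
    - [100,-0.0095,-0.002,0.08,0]
    - [100,-0.0095,-0.002,0.12,0]
    - [100,-0.0095,-0.002,0.16,0]
    - [100,-0.0095,-0.002,0.19,0]
    - [100,-0.0095,-0.002,0.205,0]
    - [100,-0.0095,-0.002,0.215,0]
    - [100,-0.0095,-0.002,0.221,0]
    - [100,-0.0095,-0.002,0.221,0]
    - [100,-0.0095,-0.002,0.221,0]
  force: 80

```text
time: 17.03
tool_pos: [430.9, 89.6, 30.1]
orientation: [-3.142, -0.001, 0.143]
ft_force: [0.1, 0.3, 1.1]
finger_gap: 85.5
grasp_force: 0.0
```

carry_out:
  targets:
    - [65,0,0,0,0]
    - [65,0,0,0,0]
    - [65,0,0,0,0]

```text
time: 17.28
tool_pos: [431.1, 89.0, 30.6]
orientation: [3.142, -0.002, 0.142]
ft_force: [0.2, -7.4, 7.0]
finger_gap: 55.5
grasp_force: 3.6
```

carry_out:
  targets:
    - [65,0,0,0,0]
    - [65,0,0,0,0]

```text
time: 17.45
tool_pos: [431.1, 88.8, 30.3]
orientation: [3.141, -0.002, 0.142]
ft_force: [1.3, -3.9, 2.6]
finger_gap: 55.8
grasp_force: 2.0
```

carry_out:
  targets:
    - [68,0,0,0.002,0]
    - [68,0,0,0.004,0]
    - [68,0,0,0.004,0]
    - [68,0,0,0.004,0]

```text
time: 17.78
tool_pos: [430.0, 89.0, 25.3]
orientation: [-3.142, 0.001, 0.142]
ft_force: [0.2, 0.1, 0.2]
finger_gap: 58.2
grasp_force: 0.0
```

Free at TCP z 25. Close.

carry_out:
  targets:
    - [20,0,0,0,0]
    - [20,0,0,0,0]
    - [20,0,0,0,0]
    - [20,0,0,0,0]
    - [20,0,0,0,0]
    - [20,0,0,0,0]
  force: 80

```text
time: 18.28
tool_pos: [430.2, 88.8, 26.1]
orientation: [3.141, 0.0, 0.142]
ft_force: [-1.7, -3.4, 11.9]
finger_gap: 51.4
grasp_force: 81.2
```

carry_out:
  targets:
    - [20,0,0,-0.02,0]
    - [20,0,0,-0.05,0]
    - [20,0,0,-0.09,0]
    - [20,0,0,-0.13,0]
    - [20,0,0,-0.13,0]
    - [20,0,0,-0.13,0]
    - [20,0,0,-0.13,0]

```text
time: 18.87
tool_pos: [429.3, 88.9, 154.7]
orientation: [3.142, 0.002, 0.142]
ft_force: [0.0, -0.2, -6.5]
finger_gap: 50.9
grasp_force: 89.3
```

```bash
python3 - <<'E'
from h import *
s=observe();print(s["tool_pos"],s["orientation"],s["ft_force"].round(1),s["finger_gap"],s["grasp_force"]); print(go([548.5,-314.5,160],0.29))
a=capture("wrist");cv2.imwrite("pics/h1.png",cv2.resize(a,(800,600)))
E
```

```text
[429.25663056  88.87264546 154.6540758 ] [3.14157223e+00 1.83425148e-03 1.41723354e-01] [ 0.  -0.2 -6.5] 50.91207687161809 89.2903733253479
(array([ 0.0611,  0.4162, -0.0053]), np.float64(-8.5))
```

View pics/h1.png

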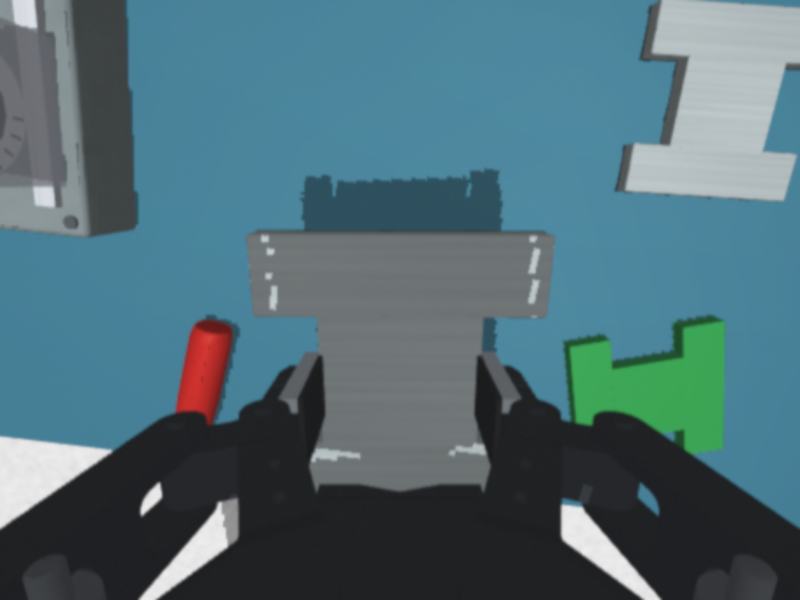

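The plate is held level between the fingers (weight 6.5 N). Carrying it over the pile.

carry_out:
  targets:
    - [20,0.006,0.04,0,-2]
    - [20,0.012,0.08,0,-4]
    - [20,0.018,0.12,0,-6]
    - [20,0.024,0.16,0,-8]
    - [20,0.03,0.2,0,-8.5]
    - [20,0.036,0.24,0,-8.5]
    - [20,0.042,0.28,0,-8.5]
    - [20,0.048,0.32,0,-8.5]
    - [20,0.054,0.36,0,-8.5]
    - [20,0.059,0.4,0,-8.5]

```text
time: 19.75
tool_pos: [543.9, -299.8, 151.9]
orientation: [-3.137, 0.004, 0.29]
ft_force: [1.5, 0.1, -5.9]
finger_gap: 51.4
grasp_force: 89.3
```

carry_out:
  targets:
    - [20,0.002,0.016,0,0]
    - [20,0.002,0.016,0,0]
    - [20,0.002,0.016,0,0]
    - [20,0.002,0.016,0,0]
    - [20,0.002,0.016,0,0]

```text
time: 20.17
tool_pos: [550.6, -311.7, 153.8]
orientation: [-3.139, 0.003, 0.291]
ft_force: [0.6, 0.6, -5.5]
finger_gap: 51.1
grasp_force: 89.3
```

```bash
python3 - <<'E'
from h import *
s=observe();print(s["tool_pos"],s["orientation"],s["ft_force"].round(1),s["finger_gap"],s["grasp_force"]); print(go([548.5,-314.5,100],0.29))
E
```

```text
[ 550.58063558 -311.70113214  153.78911974] [-3.13855250e+00  2.57432984e-03  2.90915810e-01] [ 0.6  0.6 -5.5] 51.13866468491088 89.26496028900146
(array([-0.0028,  0.0021,  0.0538]), np.float64(0.05))
```

carry_out:
  targets:
    - [20,-0.003,0.002,0.015,0]
    - [20,-0.003,0.002,0.03,0]
    - [20,-0.003,0.002,0.045,0]
    - [20,-0.003,0.002,0.056,0]
    - [20,-0.003,0.002,0.062,0]
    - [20,-0.003,0.002,0.062,0]
    - [20,-0.003,0.002,0.062,0]
    - [20,-0.003,0.002,0.062,0]

```text
time: 20.83
tool_pos: [550.0, -316.3, 94.4]
orientation: [3.141, -0.001, 0.29]
ft_force: [-0.8, -0.3, -4.9]
finger_gap: 51.3
grasp_force: 89.2
```

carry_out:
  targets:
    - [20,0,0,0.002,0]
    - [20,0,0,0.004,0]
    - [20,0,0,0.006,0]
    - [20,0,0,0.008,0]
    - [20,0,0,0.008,0]
    - [20,0,0,0.008,0]

```text
time: 21.33
tool_pos: [549.3, -316.1, 85.4]
orientation: [-3.141, 0.0, 0.29]
ft_force: [0.9, -0.8, -5.7]
finger_gap: 51.3
grasp_force: 89.3
```

carry_out:
  targets:
    - [20,0,-0.001,0.002,0]
    - [20,0,-0.001,0.004,0]
    - [20,0,-0.001,0.006,0]
    - [20,0,-0.001,0.007,0]
    - [20,0,-0.001,0.008,0]
    - [20,0,-0.001,0.009,0]
    - [20,0,-0.001,0.009,0]
    - [20,0,-0.001,0.009,0]

```text
time: 22.0
tool_pos: [549.3, -315.2, 81.1]
orientation: [3.141, -0.0, 0.29]
ft_force: [-12.6, 7.0, 34.4]
finger_gap: 51.1
grasp_force: 93.8
```

carry_out:
  targets:
    - [20,0,0,0.001,0]
    - [20,0,0,0.002,0]
    - [20,0,0,0.002,0]
    - [20,0,0,0.002,0]

```text
time: 22.33
tool_pos: [549.3, -315.3, 81.0]
orientation: [3.141, -0.0, 0.29]
ft_force: [-17.4, 10.8, 50.3]
finger_gap: 50.9
grasp_force: 95.6
```

Contact, with a firm reading of about 50 N. Easing off before letting go.

carry_out:
  targets:
    - [20,0,0,-0.002,0]
    - [20,0,0,-0.003,0]
    - [20,0,0,-0.003,0]
    - [20,0,0,-0.003,0]

```text
time: 22.67
tool_pos: [549.3, -315.2, 81.2]
orientation: [3.141, -0.0, 0.29]
ft_force: [-9.7, 6.3, 25.4]
finger_gap: 51.1
grasp_force: 92.8
```

carry_out:
  targets:
    - [20,0,0,-0.001,0]
    - [20,0,0,-0.002,0]
    - [20,0,0,-0.002,0]
  force: 25

```text
time: 22.92
tool_pos: [549.3, -315.2, 81.2]
orientation: [3.141, -0.0, 0.29]
ft_force: [-5.6, 3.5, 12.2]
finger_gap: 51.1
grasp_force: 91.3
```

carry_out:
  targets:
    - [61,0,0,0,0]
    - [63,0,0,0,0]
    - [65,0,0,0,0]
    - [68,0,0,0,0]
    - [72,0,0,0,0]
    - [72,0,0,0,0]

```text
time: 23.42
tool_pos: [549.4, -315.3, 79.5]
orientation: [3.141, -0.0, 0.29]
ft_force: [-0.1, -0.1, 0.5]
finger_gap: 61.6
grasp_force: 0.0
```

carry_out:
  targets:
    - [75,0,0,-0.02,0]
    - [90,0,0,-0.05,0]
    - [100,0,0,-0.09,0]
    - [100,0,0,-0.13,0]
    - [100,0,0,-0.17,0]
    - [100,0,0,-0.17,0]
    - [100,0,0,-0.17,0]
    - [100,0,0,-0.17,0]

```text
time: 24.08
tool_pos: [548.9, -315.1, 249.4]
orientation: [-3.142, 0.0, 0.29]
ft_force: [-0.5, -0.6, -0.5]
finger_gap: 85.4
grasp_force: 0.0
```

```bash
python3 - <<'E'
from h import *
s=observe();print(s["tool_pos"],s["orientation"])
a=capture("wrist");ci=camera_info("wrist");np.savez("p1.npz",a=a,K=ci["camera_matrix"],V=ci["view"])
for z in(61,67,73):
    p=proj("wrist",[548,-315,z],ci);print(p)
x,y=np.int32(p);cv2.imwrite("pics/p1.png",cv2.resize(a[y-100:y+100,x-130:x+130],(780,600),interpolation=cv2.INTER_CUBIC));print(x-130,y-100)
print(go([560.3,-78.3,250],.077))
E
```

```text
[ 548.94585601 -315.08128145  249.38358661] [-3.14155054e+00  2.62508332e-05  2.89989845e-01]
[281.12084693 193.72263493]
[281.15156199 194.93561109]
[281.18346691 196.19557663]
151 96
(array([ 0.079 , -0.2232, -0.0017]), np.float64(12.21))
```

View pics/p1.png

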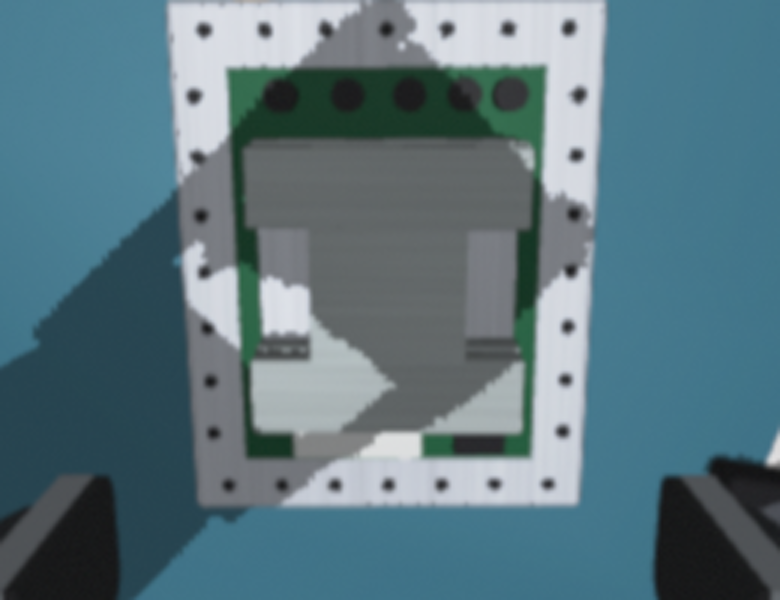

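The plate sits square on the pile, centred between the base's edges, with its notches over the pile's own. Next, plate B.

carry_out:
  targets:
    - [100,0.014,-0.04,0,4]
    - [100,0.028,-0.08,0,8]
    - [100,0.042,-0.12,0,12]
    - [100,0.056,-0.16,0,12]
    - [100,0.07,-0.2,0,12]
    - [100,0.079,-0.223,0,12]
    - [100,0.079,-0.223,0,12]
    - [100,0.079,-0.223,0,12]
    - [100,0.079,-0.223,0,12]

```text
time: 24.88
tool_pos: [560.6, -79.0, 248.3]
orientation: [-3.141, 0.002, 0.081]
ft_force: [0.5, -0.5, 1.1]
finger_gap: 85.5
grasp_force: 0.0
```

```bash
python3 look.py w6 560 -78
```

```text
[560.6 -79.  248.3] [-3.141e+00  2.000e-03  8.100e-02] px [279. 185.] 5374 fit [ 5.61616e+02 -7.77510e+01  8.10000e-02  5.00000e-02]
go (array([ 0.0011, -0.0011,  0.1883]), np.float64(0.0))
```

carry_out:
  targets:
    - [100,0.001,-0.001,0.04,0]
    - [100,0.001,-0.001,0.08,0]
    - [100,0.001,-0.001,0.12,0]
    - [100,0.001,-0.001,0.16,0]
    - [100,0.001,-0.001,0.19,0]
    - [80,0.001,-0.001,0.205,0]
    - [75,0.001,-0.001,0.215,0]
    - [70,0.001,-0.001,0.221,0]
    - [70,0.001,-0.001,0.222,0]
    - [70,0.001,-0.001,0.222,0]
  force: 80

```text
time: 25.77
tool_pos: [562.5, -78.5, 28.1]
orientation: [3.141, -0.001, 0.08]
ft_force: [0.2, -0.9, -0.3]
finger_gap: 59.9
grasp_force: 0.0
```

carry_out:
  targets:
    - [20,0,0,0,0]
    - [20,0,0,0,0]
    - [20,0,0,0,0]
    - [20,0,0,0,0]
    - [20,0,0,0,0]
    - [20,0,0,0,0]

```text
time: 26.27
tool_pos: [562.8, -78.0, 29.5]
orientation: [3.141, -0.002, 0.08]
ft_force: [-1.6, -0.4, 6.4]
finger_gap: 50.6
grasp_force: 82.5
```

carry_out:
  targets:
    - [20,0,0,-0.02,0]
    - [20,0,0,-0.05,0]
    - [20,0,0,-0.09,0]
    - [20,0,0,-0.13,0]
    - [20,0,0,-0.13,0]
    - [20,0,0,-0.13,0]
    - [20,0,0,-0.13,0]

```text
time: 26.85
tool_pos: [561.1, -77.7, 157.3]
orientation: [-3.141, 0.001, 0.081]
ft_force: [-1.0, -0.1, -6.6]
finger_gap: 50.9
grasp_force: 86.8
```

```bash
python3 - <<'E'
from h import *
s=observe();print(s["tool_pos"],s["orientation"],s["ft_force"].round(1),s["finger_gap"]); print(go([548.5,-314.5,155],0.29))
E
```

```text
[561.09243771 -77.71237066 157.30039945] [-3.14140986e+00  8.47222701e-04  8.06440163e-02] [-1.  -0.1 -6.6] 50.85826365042776
(array([-0.0316,  0.235 ,  0.0023]), np.float64(-12.0))
```

carry_out:
  targets:
    - [20,-0.005,0.04,0,-4]
    - [20,-0.011,0.08,0,-8]
    - [20,-0.016,0.12,0,-12]
    - [20,-0.021,0.16,0,-12]
    - [20,-0.027,0.2,0,-12]
    - [20,-0.032,0.235,0,-12]
    - [20,-0.032,0.235,0,-12]
    - [20,-0.032,0.235,0,-12]
    - [20,-0.032,0.235,0,-12]

```text
time: 27.6
tool_pos: [547.4, -313.8, 155.1]
orientation: [-3.138, 0.003, 0.289]
ft_force: [-0.2, 0.7, -6.7]
finger_gap: 50.4
grasp_force: 87.2
```

```bash
python3 - <<'E'
from h import *
s=observe();print(s["tool_pos"],s["orientation"],s["ft_force"].round(1),s["finger_gap"]); print(go([548.5,-314.5,103],0.29))
E
```

```text
[ 547.40228539 -313.81050754  155.09291656] [-3.13772418  0.0031434   0.28907935] [-0.2  0.7 -6.7] 50.40887423311406
(array([0.0009, 0.001 , 0.0521]), np.float64(-0.05))
```

carry_out:
  targets:
    - [20,0.001,0.001,0.015,0]
    - [20,0.001,0.001,0.03,0]
    - [20,0.001,0.001,0.042,0]
    - [20,0.001,0.001,0.049,0]
    - [20,0.001,0.001,0.051,0]
    - [20,0.001,0.001,0.051,0]
    - [20,0.001,0.001,0.051,0]

```text
time: 28.18
tool_pos: [550.6, -315.1, 106.9]
orientation: [3.141, -0.0, 0.29]
ft_force: [0.1, -0.8, -5.7]
finger_gap: 50.3
grasp_force: 87.2
```

carry_out:
  targets:
    - [20,0,0,0.001,0]
    - [20,0,0,0.002,0]
    - [20,0,0,0.003,0]
    - [20,0,0,0.003,0]
    - [20,0,0,0.003,0]

```text
time: 28.6
tool_pos: [550.3, -315.4, 103.8]
orientation: [3.141, -0.0, 0.29]
ft_force: [-0.6, 0.5, -5.7]
finger_gap: 50.3
grasp_force: 87.2
```

carry_out:
  targets:
    - [20,-0.001,0,0.001,0]
    - [20,-0.001,0,0.002,0]
    - [20,-0.001,0,0.003,0]
    - [20,-0.001,0,0.003,0]
    - [20,-0.001,0,0.003,0]

```text
time: 29.02
tool_pos: [549.3, -315.6, 100.5]
orientation: [-3.141, 0.0, 0.29]
ft_force: [-0.3, 0.3, -6.5]
finger_gap: 50.6
grasp_force: 87.2
```

carry_out:
  targets:
    - [20,0,0,0.001,0]
    - [20,0,0,0.002,0]
    - [20,0,0,0.002,0]
    - [20,0,0,0.002,0]

```text
time: 29.35
tool_pos: [549.3, -315.6, 98.5]
orientation: [-3.141, 0.0, 0.29]
ft_force: [0.1, -0.7, -6.6]
finger_gap: 50.3
grasp_force: 87.2
```

carry_out:
  targets:
    - [20,0,0,0.001,0]
    - [20,0,0,0.002,0]
    - [20,0,0,0.002,0]

```text
time: 29.6
tool_pos: [549.4, -315.7, 96.7]
orientation: [3.141, -0.0, 0.29]
ft_force: [0.2, -0.2, -5.5]
finger_gap: 50.3
grasp_force: 87.4
```

carry_out:
  targets:
    - [20,0,0,0.001,0]
    - [20,0,0,0.001,0]
    - [20,0,0,0.001,0]

```text
time: 29.85
tool_pos: [549.4, -315.7, 96.5]
orientation: [3.141, -0.0, 0.29]
ft_force: [-2.9, 1.6, 5.1]
finger_gap: 50.4
grasp_force: 88.7
```

Contact at TCP 96.5, exactly as expected. Release.

carry_out:
  targets:
    - [61,0,0,0,0]
    - [63,0,0,0,0]
    - [65,0,0,0,0]
    - [68,0,0,0,0]
    - [72,0,0,0,0]
    - [72,0,0,0,0]

```text
time: 30.35
tool_pos: [549.6, -315.8, 95.8]
orientation: [3.141, -0.0, 0.29]
ft_force: [-0.6, 0.3, -0.8]
finger_gap: 61.4
grasp_force: 0.0
```

carry_out:
  targets:
    - [75,0,0,-0.02,0]
    - [90,0,0,-0.05,0]
    - [100,0,0,-0.09,0]
    - [100,0,0,-0.13,0]
    - [100,0,0,-0.155,0]
    - [100,0,0,-0.155,0]
    - [100,0,0,-0.155,0]

```text
time: 30.93
tool_pos: [550.2, -316.1, 252.7]
orientation: [3.138, -0.003, 0.29]
ft_force: [0.2, -0.3, -0.2]
finger_gap: 85.5
grasp_force: 0.0
```

```bash
python3 - <<'E'
from h import *
s=observe();print(s["tool_pos"],s["orientation"])
print(go([690,-90.6,250],-.204))
E
```

```text
[ 550.18387429 -316.134029    252.71716661] [ 3.13848540e+00 -2.87176759e-03  2.90012870e-01]
(array([ 0.1985, -0.1761,  0.0027]), np.float64(28.3))
```

carry_out:
  targets:
    - [100,0.028,-0.025,0,5]
    - [100,0.056,-0.05,0,10]
    - [100,0.085,-0.075,0,15]
    - [100,0.113,-0.1,0,20]
    - [100,0.142,-0.126,0,25]
    - [100,0.17,-0.151,0,28]
    - [100,0.198,-0.176,0,28]
    - [100,0.198,-0.176,0,28]
    - [100,0.198,-0.176,0,28]
    - [100,0.198,-0.176,0,28]

```text
time: 31.77
tool_pos: [687.7, -90.4, 248.6]
orientation: [3.141, 0.003, -0.198]
ft_force: [-0.8, 0.0, -0.7]
finger_gap: 85.2
grasp_force: 0.0
```

```bash
python3 look.py w7 690 -90
```

```text
[687.7 -90.4 248.6] [ 3.141e+00  3.000e-03 -1.980e-01] px [279. 182.] 5400 fit [ 6.93214e+02 -9.04000e+01 -2.04000e-01  5.00000e-02]
go (array([ 0.0054, -0.0011,  0.1886]), np.float64(0.38))
```

carry_out:
  targets:
    - [100,0.005,-0.001,0.04,0]
    - [100,0.005,-0.001,0.08,0]
    - [100,0.005,-0.001,0.12,0]
    - [100,0.005,-0.001,0.16,0]
    - [100,0.005,-0.001,0.19,0]
    - [80,0.005,-0.001,0.205,0]
    - [75,0.005,-0.001,0.215,0]
    - [70,0.005,-0.001,0.221,0]
    - [70,0.005,-0.001,0.222,0]
    - [70,0.005,-0.001,0.222,0]

```text
time: 32.65
tool_pos: [694.8, -90.8, 30.1]
orientation: [-3.142, -0.002, -0.199]
ft_force: [-0.2, -0.9, 0.3]
finger_gap: 60.0
grasp_force: 0.0
```

carry_out:
  targets:
    - [20,0,0,0,0]
    - [20,0,0,0,0]
    - [20,0,0,0,0]
    - [20,0,0,0,0]
    - [20,0,0,0,0]
    - [20,0,0,0,0]
  force: 80

```text
time: 33.15
tool_pos: [695.2, -90.5, 31.6]
orientation: [-3.141, -0.003, -0.199]
ft_force: [-1.9, -0.6, 5.2]
finger_gap: 49.9
grasp_force: 81.7
```

carry_out:
  targets:
    - [20,0,0,-0.02,0]
    - [20,0,0,-0.05,0]
    - [20,0,0,-0.09,0]
    - [20,0,0,-0.13,0]
    - [20,0,0,-0.15,0]
    - [20,0,0,-0.15,0]
    - [20,0,0,-0.15,0]

```text
time: 33.73
tool_pos: [694.3, -90.3, 180.3]
orientation: [-3.141, -0.003, -0.199]
ft_force: [-0.6, 0.1, -7.0]
finger_gap: 49.6
grasp_force: 84.3
```

```bash
python3 - <<'E'
from h import *
s=observe();print(s["tool_pos"],s["orientation"],s["ft_force"].round(1),s["finger_gap"]); print(go([548.5,-314.5,180],0.29))
E
```

```text
[694.27092703 -90.33956736 180.32278616] [-3.14140844e+00 -3.11398353e-03 -1.98570952e-01] [-0.6  0.1 -7. ] 49.6172543634181
(array([-0.0987,  0.2485,  0.0003]), np.float64(-27.99))
```

carry_out:
  targets:
    - [20,-0.014,0.035,0,-5]
    - [20,-0.028,0.07,0,-10]
    - [20,-0.042,0.105,0,-15]
    - [20,-0.056,0.14,0,-20]
    - [20,-0.07,0.175,0,-25]
    - [20,-0.085,0.213,0,-28]
    - [20,-0.0985,0.2485,0,-28]
    - [20,-0.0985,0.2485,0,-28]
    - [20,-0.0985,0.2485,0,-28]
    - [20,-0.0985,0.2485,0,-28]

```text
time: 34.57
tool_pos: [546.9, -314.0, 176.4]
orientation: [-3.138, 0.002, 0.289]
ft_force: [-0.3, 0.7, -4.6]
finger_gap: 49.6
grasp_force: 84.7
```

```bash
python3 - <<'E'
from h import *
s=observe();print(s["tool_pos"],s["orientation"],s["ft_force"].round(1),s["finger_gap"]); print(go([548.5,-314.5,117],0.29))
E
```

```text
[ 546.85057563 -314.00845616  176.36806927] [-3.13844578e+00  2.45119165e-03  2.88823101e-01] [-0.3  0.7 -4.6] 49.598406759285545
(array([0.0014, 0.0009, 0.0594]), np.float64(-0.07))
```

carry_out:
  targets:
    - [20,0,0,0.015,0]
    - [20,0,0,0.03,0]
    - [20,0,0,0.045,0]
    - [20,0,0,0.056,0]
    - [20,0,0,0.06,0]
    - [20,0,0,0.06,0]
    - [20,0,0,0.06,0]
    - [20,0,0,0.06,0]

```text
time: 35.23
tool_pos: [548.9, -314.6, 119.4]
orientation: [3.141, -0.001, 0.29]
ft_force: [0.1, -0.6, -4.4]
finger_gap: 49.3
grasp_force: 84.7
```

carry_out:
  targets:
    - [20,0,0,0.001,0]
    - [20,0,0,0.002,0]
    - [20,0,0,0.003,0]
    - [20,0,0,0.003,0]

```text
time: 35.57
tool_pos: [548.2, -314.6, 115.8]
orientation: [3.142, -0.0, 0.29]
ft_force: [-0.9, 0.3, -6.0]
finger_gap: 49.6
grasp_force: 84.7
```

carry_out:
  targets:
    - [20,0,0,0.001,0]
    - [20,0,0,0.002,0]
    - [20,0,0,0.003,0]
    - [20,0,0,0.003,0]

```text
time: 35.9
tool_pos: [548.1, -314.5, 112.3]
orientation: [-3.141, 0.0, 0.29]
ft_force: [0.6, 0.4, -4.8]
finger_gap: 49.4
grasp_force: 84.7
```

carry_out:
  targets:
    - [20,0,0,0.001,0]
    - [20,0,0,0.002,0]
    - [20,0,0,0.002,0]

```text
time: 36.15
tool_pos: [548.3, -314.6, 110.8]
orientation: [3.142, -0.0, 0.29]
ft_force: [-0.5, -0.3, -4.1]
finger_gap: 49.5
grasp_force: 85.4
```

carry_out:
  targets:
    - [20,0,0,0.001,0]
    - [20,0,0,0.0015,0]
    - [20,0,0,0.0015,0]

```text
time: 36.4
tool_pos: [548.3, -314.6, 110.5]
orientation: [3.141, -0.0, 0.29]
ft_force: [-4.3, 2.0, 8.0]
finger_gap: 49.6
grasp_force: 88.0
```

carry_out:
  targets:
    - [61,0,0,0,0]
    - [63,0,0,0,0]
    - [65,0,0,0,0]
    - [68,0,0,0,0]
    - [72,0,0,0,0]
    - [72,0,0,0,0]

```text
time: 36.9
tool_pos: [548.5, -314.7, 109.3]
orientation: [3.141, -0.0, 0.29]
ft_force: [-0.6, -0.2, -0.1]
finger_gap: 61.2
grasp_force: 0.0
```

carry_out:
  targets:
    - [75,0,0,-0.02,0]
    - [90,0,0,-0.05,0]
    - [100,0,0,-0.09,0]
    - [100,0,0,-0.13,0]
    - [100,0,0,-0.17,0]
    - [100,0,0,-0.17,0]
    - [100,0,0,-0.17,0]
    - [100,0,0,-0.17,0]

```text
time: 37.57
tool_pos: [547.9, -314.4, 279.0]
orientation: [-3.142, 0.0, 0.29]
ft_force: [0.3, 0.3, -1.4]
finger_gap: 85.5
grasp_force: 0.0
```

```bash
python3 - <<'E'
from h import *
s=observe();print(s["tool_pos"],s["orientation"],s["ft_force"])
a=capture("wrist");b=capture("side");c=capture("scene")
top=np.hstack([cv2.resize(a,(400,300)),cv2.resize(b[120:345,150:450],(400,300))])
bot=np.hstack([cv2.resize(c[165:315,60:260],(400,300)),cv2.resize(c[165:315,300:500],(400,300))])
cv2.imwrite("pics/end.png",np.vstack([top,bot]))
E
```

```text
[ 547.94608665 -314.39251077  278.96075274] [-3.14155660e+00  1.82231464e-05  2.89955235e-01] [ 0.27595358  0.33826875 -1.43058275]
```

View pics/end.png

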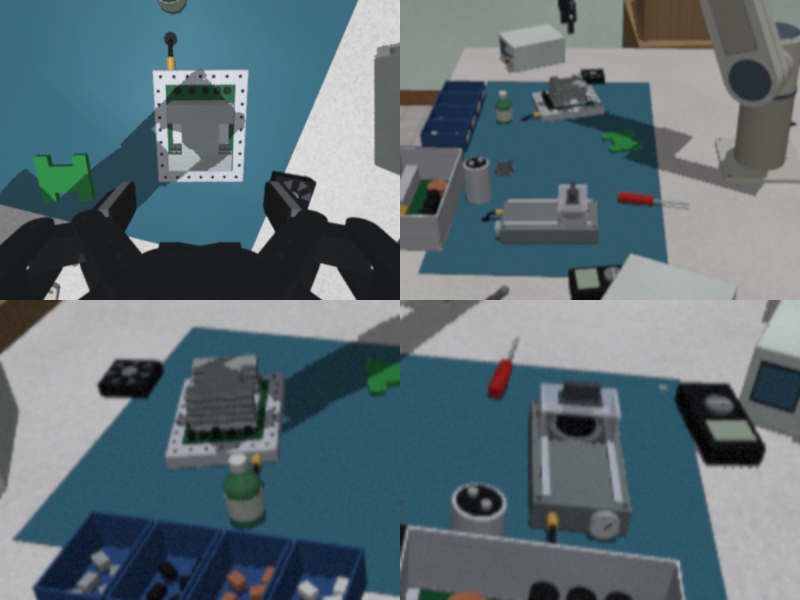

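All three plates lie square on the pile, the cover is home over the knob, no grey plate is left on the mat, and nothing else has moved.

```bash
python3 -c "
from rig import *
print(job_done())"
```

```text
the job is handed in; nothing more can be done
None
```

The job is handed in: all three loose plates lie square on the pile, the knob's pointer is on the mark to within a few degrees, and the lock is home against its stop; pressing the first plate down read about 56 N of the 100 N allowed, and no verdict came back.

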